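# Make up a plugging kit and a boring kit, gauging the dowels

### The job

Make up two kits for moving a door lock. Plugging kit, in the tray with unequal bays: lay the screwdriver in the long bay, and in the short bay stand upright the one of the two dowels in the rack that fits, which you prove first by putting it all the way into the bore of the steel-topped gauge, without forcing; the dowel that will not go in belongs in the cardboard scrap box. Boring kit, in the tray with two equal bays: stand the hole saw and the battery from the front of the bench in it, one in each bay; drop nothing, and leave the amber bottle alone.

Things in the scene. Friction and masses are not known exactly. Their poses are not given: they have to be found in the camera images.
- dowel_a: One of two loose, look-alike fluted pale wood dowels, 84 mm long, ends chamfered 2 mm: one is 24 mm thick, the other 28 mm, listed in no meaningful order (gauge them). They stand upright, 60 mm apart, in 20 mm deep holes of a fixed wood rack 118 x 62 x 32 mm, lower ends at z = 0.012; close the fingers across the line joining them. Origin: centre of the lower end; z up along the dowel.
- dowel_b: The other of two loose, look-alike fluted pale wood dowels, 84 mm long, ends chamfered 2 mm: one is 24 mm thick, the other 28 mm, listed in no meaningful order (gauge them). They stand upright, 60 mm apart, in 20 mm deep holes of a fixed wood rack 118 x 62 x 32 mm, lower ends at z = 0.012; close the fingers across the line joining them. Origin: centre of the lower end; z up along the dowel.
- bore_gauge: Gauge: fixed dark wood block 86 x 66 mm with a steel top plate, 45 mm high in all. Upright bore in the middle, 26.5 mm wide, mouth countersunk 3 mm, floor 11 mm above the origin (34 mm below the top). The 24 mm dowel slides in to the floor; the 28 mm dowel stops in the mouth, its end at most 6 mm below the top. Origin: centre of the underside, on the bore's axis; z up.
- plug_tray: Tray with unequal bays (plugging kit): fixed, wood, 268 mm (x) by 96 mm (y), walls 6 mm thick, 26 mm high; floor 6 mm. Short bay 62 (x) by 84 mm inside, centred at x = -0.097, y = 0; long bay 188 (x) by 84 mm inside, centred at x = +0.034, y = 0. Origin: centre of the underside; z up.
- bore_tray: Tray with two equal square bays (boring kit): fixed, wood, 190 mm (x) by 98 mm (y), walls 6 mm thick, 36 mm high; floor 6 mm. Bays 86 by 86 mm inside, centred at x = -0.046 and +0.046, y = 0. Origin: centre of the underside; z up.
- scrap_box: Scrap box: fixed open box of brown cardboard without divisions, 100 by 100 mm, 45 mm high, walls and floor 4 mm. Origin: centre of the underside; z up.
- screwdriver: Screwdriver with an orange handle, lying flat: 164 mm long (its y, handle at +y). Handle 26 mm thick and high, from y = -0.014 to +0.080; blade down to y = -0.082, 13 mm above what it lies on; about 90 g, loose, balances at about y = +0.03: take it across the handle there. Origin: mid length, at the underside; z up.
- hole_saw: The hole saw nearest the robot, standing on its teeth: red cup 60 mm across and 45 mm high with an upright 11 mm steel shank in the middle, whose end is 79 mm above the origin; about 0.19 kg, loose. Take it by the shank. Origin: centre of the underside; z up.
- battery: The tool battery nearest the robot, dark grey, standing: 50 mm thick (its x), 60 mm wide (its y), flat sides up to 62 mm, rails on top to 68 mm; about 0.22 kg, loose. Take it across the 50 mm. Origin: centre of the underside; z up.
- stain_bottle: Bystander: amber bottle with a red cap, 61 x 49 mm, 166 mm high, standing on the bench just behind the work; leave it alone. Origin: centre of its underside.
Mind the look-alikes: they are no part of the job. What is shaped like the dowel_a but pink or yellow is not meant. Leave any pink look-alike of the hole_saw alone.

How it is judged:
By the outcome, as a careful person would: the job done as asked, in the order asked, and still so for the second after the job is handed in, with the robot touching nothing.
It also fails if it takes over 152 s, if anything falls off the work surface, if the arm or the gripper's body presses on something with over 40 N, if the wrist force passes 120 N, or if a joint passes its speed limit or range.

### The arm

A 6-joint arm with a two-finger parallel gripper is mounted at the origin on a cart in front of the work surface, level with it; the furniture and walls round the work are solid. World frame = base frame: x ahead of the robot, y to its left, z up, the work surface at z = 0. Lengths are in mm, angles in rad, forces in N, time in s.
With the tool pointing down it reaches from about 350 to 775 mm from the base axis. Payload 7.3 kg.
Tool frame: the origin (TCP) lies midway between the tips of the shut fingers; the grasp point (between the pads) lies 19 mm behind it; z points along the fingers, y is the line along which they close (so a half turn about z gives the same grasp; the last joint's range is limited). The gripper opens to 92 mm and grips with 3 to 60 N. Pads are 19 mm wide; open, the fingers measure 130 mm over their backs; the gripper's body (75 mm by 190 mm) begins 47 mm behind the grasp point.
Start: joints at [-0.146, 0.342, 1.524, -0, 1.275, -0.146], TCP at [525.019, 0.019, 226.741] pointing down, gripper open.
Joint ranges: [-2.53, 2.53], [-0.77, 2.02], [0.04, 2.7], [-1, 4.14], [0.28, 2.66], [-3.11, 3.11]. Speed limits (rad/s): [2.57, 2.57, 3.14, 3.14, 3.14, 3.14].

### API

Orientations are given as [roll, pitch, yaw] about the fixed x, y, z axes, in that order (R = Rz(yaw) Ry(pitch) Rx(roll)).
In Python, from plant import monitor, optics, workorder gives the robot as it stands. The module is installed in compiled form; this text tells all that it offers.
- The arm moves only by the tool servo_tool, never from a script. Its arguments are lists of equal length, an entry for each row: "linear": the shift along the tool's x, y, z as a fraction of full scale, a list of three; "spin": the turn about the tool's z as a fraction of full scale. In form: {"linear": [[dx, dy, dz], ...], "spin": [spin, ...]}. A call has exactly 8 rows; each row shifts and turns the commanded pose from where the row before left it, along the tool's axes as they then stand; what a row does not reach is not made up. Full scale, the value 1, is 200 mm for a shift and 90 degrees for a turn. A row lasts 1/8 s, in which the tool goes at most 62.5 mm and 10.7 degrees, less where a joint would pass 70% of its speed; a pose out of reach is approached as far as the arm can. A call with a number of a shift or a turn outside -1 to 1 is refused whole. A call with a gripper value outside its range is refused whole. "hand" is the opening, from -1 (shut) to 1 (fully open), set as the call begins (left out, the last holds). The fingers move at their own pace and stop on an object; the grip force is fixed at half the most. Time passes only in rows, so rows that do not move let the fingers close, or fill a call up. It gives the time, the measured TCP pose, the force, the opening and the grip force at its end, in the units of the state.
- monitor.get_obs(): the state, without advancing time (a new reading comes with each control period).
- optics.capture(name): name is "scene" or "side" or "wrist"; returns a dict with "frame" (420x560x3 uint8, blue, green, red), "K" (3x3 intrinsics, pixels), "world_to_cam" (4x4, takes a point from world to camera coordinates). Camera axes: x right, y down, z forward; pixel columns grow to the right and rows downward; lengths in mm; the calibration is good to about 2 mm. The wrist camera is an equidistant fisheye: a pixel r from the principal point sees the ray r / f radians off the axis. A picture is of the moment at which its call begins. There is no depth.
- workorder.close_job(): hands the job in; it is judged then, once.
The state is a dict: "time": time; "joint_positions": joint angles; "dq": joint speeds; "tau": joint torques, N m; "tool_pos": TCP position; "tcp_rot": TCP orientation; "contact_force": force on the tool from outside, world axes, zero at the start; "moment": the same for the moment, N m; "grip_width": finger opening in mm; "finger_force": force on a finger pad.
Only numpy, scipy, OpenCV 4.12 (cv2) and the standard library are available. Lean on these libraries where they do the work, as an engineer would, in place of code of your own. Each camera call takes 0.05 s, during which the arm holds its last target. There are 200 camera calls.

## Working session

There is one attempt and no reset: what is moved stays moved. The work goes in short steps, Python scripts to look and compute and a tool call to move; the robot and the scene stay as the last step left them, time stands still between calls to the robot, and variables do not carry over. Pictures are saved under pics/ and viewed, at most 14 in all, crops included, and the job is handed in when it is done.

Besides the shell and the picture viewer there is one more tool, called by a JSON object that holds its "api" and its "payload". servo_tool: Moves the arm, as the interface text tells. Shift numbers are shares of 200 mm and turn numbers shares of 90 degrees, none past 1 either way. Its arguments: {"type":"object","properties":{"linear":{"type":"array","items":{"type":"array","items":{"type":"number","minimum":-1,"maximum":1}}},"spin":{"type":"array","items":{"type":"number","minimum":-1,"maximum":1}},"hand":{"type":"number"}},"required":["linear","spin"]}

```bash
mkdir -p pics; cat > h.py <<'E'
import numpy as np, cv2
from plant import monitor, optics, workorder
def snap(n, f):
    d=optics.capture(n); cv2.imwrite(f'pics/{f}.png', d['frame']); np.savez(f'pics/{f}.npz',**d); return d
E
python3 - <<'E'
from h import *
print(monitor.get_obs())
for n in('scene','side','wrist'):
    d=snap(n,n+'0'); print(n,d['K'].tolist(),d['world_to_cam'].round(4).tolist())
E
```

```text
{'time': 0.0, 'joint_positions': array([-1.46026921e-01,  3.42696328e-01,  1.52501672e+00,  5.04877534e-06,
        1.27540567e+00, -1.46009593e-01]), 'dq': array([-0.00243872,  0.00153876,  0.00055895, -0.00050792, -0.00033219,
       -0.00053738]), 'tau': array([ 7.61924657e-04, -4.31245601e+01, -2.44219762e+01,  7.17750052e-02,
        5.59406646e-02, -1.04314388e-04]), 'tool_pos': array([5.24590510e+02, 6.99034498e-02, 2.26058773e+02]), 'tcp_rot': array([-3.14008354e+00, -2.26804266e-04,  1.57077735e+00]), 'contact_force': array([-0.70951866, -0.29049449,  0.02811175]), 'moment': array([ 0.04085174, -0.03209657, -0.03546986]), 'finger_force': 0.0, 'grip_width': 91.66289532584892}
scene [[418.7349419574913, 0.0, 283.8162696957125], [0.0, 418.7349419574913, 215.49001837592553], [0.0, 0.0, 1.0]] [[-0.7473, -0.6642, 0.0177, 460.4002], [-0.3599, 0.3823, -0.851, 250.3618], [0.5585, -0.6423, -0.5248, 811.5907], [0.0, 0.0, 0.0, 1.0]]
side [[446.1013897577206, 0.0, 277.8235236306293], [0.0, 446.1013897577206, 209.44487411469788], [0.0, 0.0, 1.0]] [[0.9861, -0.166, 0.0038, -589.6552], [-0.0979, -0.5996, -0.7943, 72.309], [0.1341, 0.7829, -0.6076, 1252.8219], [0.0, 0.0, 0.0, 1.0]]
wrist [[325.19226210127806, 0.0, 279.3289465485678], [0.0, 325.19226210127806, 207.66633856485842], [0.0, 0.0, 1.0]] [[1.0, -0.0001, -0.0004, -523.7639], [-0.0, -0.9527, 0.3038, -37.3475], [-0.0004, -0.3038, -0.9527, 391.546], [0.0, 0.0, 0.0, 1.0]]
```

View pics/scene0.png

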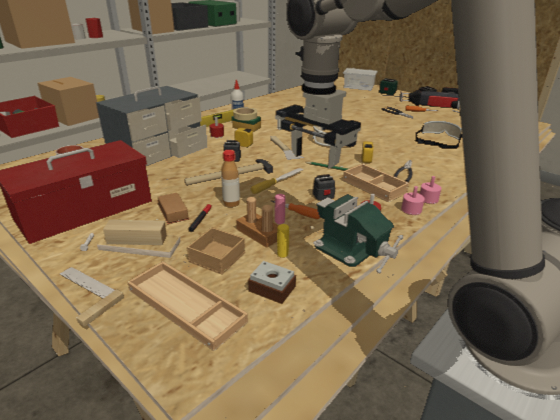

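View pics/side0.png

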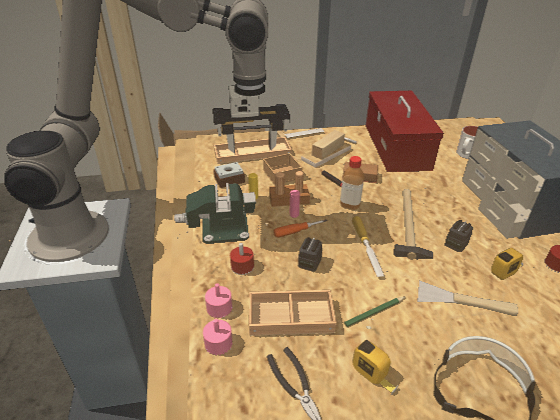

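View pics/wrist0.png

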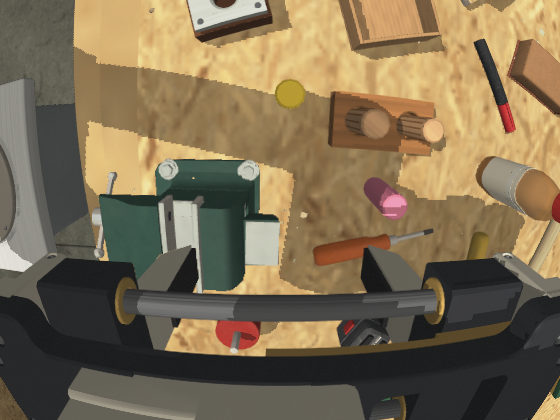

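```bash
cat >> h.py <<'E'
def load(f): return dict(np.load(f'pics/{f}.npz'))
def ray(d,u,v,fish):
    K=d['K'];x=(u-K[0,2])/K[0,0];y=(v-K[1,2])/K[1,1]
    if fish:
        r=np.hypot(x,y);s=np.sin(r)/r if r>1e-9 else 1;c=np.array([x*s,y*s,np.cos(r)])
    else: c=np.array([x,y,1.])
    R=d['world_to_cam'][:3,:3];t=d['world_to_cam'][:3,3]
    w=R.T@c; return -R.T@t, w/np.linalg.norm(w)
def onz(d,u,v,z,fish=True):
    C,w=ray(d,u,v,fish); return (C+w*(z-C[2])/w[2]).round(1)
def tri(*rs):
    A=np.zeros((3,3));b=np.zeros(3)
    for C,w in rs:
        P=np.eye(3)-np.outer(w,w);A+=P;b+=P@C
    X=np.linalg.solve(A,b)
    return X.round(1),[round(float(np.linalg.norm((np.eye(3)-np.outer(w,w))@(X-C))),1) for C,w in rs]
def proj(d,X,fish=True):
    c=d['world_to_cam'][:3,:3]@np.asarray(X,float)+d['world_to_cam'][:3,3];K=d['K']
    p=c[:2]/c[2]
    if fish: n=np.linalg.norm(p);p=p/n*np.arctan2(n,1) if n>0 else p
    return (K[0,0]*p+K[:2,2]).round(1)
E
python3 - <<'E'
from h import *
s,e,w=load('scene0'),load('side0'),load('wrist0')
for n,u,v,z in [('dowL',376,123,96),('dowR',433,130,96),('gauge',225,0,45),('drv handle',350,248,13),('drv tip',432,231,13),('saw shank',235,345,79),('batt',365,330,62),('bottlecap',558,205,166),('vise top',170,250,60),('vise jaw end',278,240,60),('yellow',290,93,84),('pink',390,205,84),('box far',430,35,45)]:
    print(n,onz(w,u,v,z))
for n,a,b,z in [('bt',250,292,36),('bt',334,290,36),('bt',341,333,20),('bt',249,334,20),('saw',241,249,79),('batt',312,243,65),('pt',215,152,26),('pt',292,150,26),('gauge',229,170,45),('plugtray ',290,159,0),('cap',355,160,166)]: print('side',n,onz(e,a,b,z,False))
for n,a,b,z in [('pt corner',129,293,26),('pt',158,266,26),('pt',245,313,26),('pt',217,337,26),('gauge',272,274,45),('box',216,240,45),('bt',375,180,36),('batt',323,182,65),('cap',229,154,166),('visetop',345,205,80)]: print('scene',n,onz(s,a,b,z,False))
E
```

```text
dowL [611.1  71.6  96. ]
dowR [669.5  68.7  96. ]
gauge [467.4 201.6  45. ]
drv handle [613.9 -89.   13. ]
drv tip [726.8 -67.6  13. ]
saw shank [ 469.1 -191.8   79. ]
batt [ 633.9 -184.5   62. ]
bottlecap [787.1  16.4 166. ]
vise top [398.7 -70.9  60. ]
vise jaw end [522.3 -56.9  60. ]
yellow [533.5  96.5  84. ]
pink [635.   -9.6  84. ]
box far [689.  173.9  45. ]
side bt [ 477.2 -325.9   36. ]
side bt [ 672.1 -351.8   36. ]
side bt [ 659.4 -460.8   20. ]
side bt [ 462.1 -430.9   20. ]
side saw [ 468.7 -222.3   79. ]
side batt [ 649.8 -213.8   65. ]
side pt [432.9 352.9  26. ]
side pt [703.4 323.4  26. ]
side gauge [470.8 196.8  45. ]
side plugtray  [693.4 306.4   0. ]
side cap [8.188e+02 3.000e-01 1.660e+02]
scene pt corner [655.4 445.2  26. ]
scene pt [687.9 352.3  26. ]
scene pt [435.  320.9  26. ]
scene pt [428.6 399.2  26. ]
scene gauge [462.3 212.9  45. ]
scene box [648.9 211.6  45. ]
scene bt [ 545.9 -354.6   36. ]
scene batt [ 624.2 -182.6   65. ]
scene cap [800.7  24.5 166. ]
scene visetop [484.9 -92.3  80. ]
```

{"api": "servo_tool", "payload": {"linear": [[0.2, 0.03, -0.07], [0.2, 0.03, -0.07], [0.2, 0.03, -0.07], [0.2, 0.03, -0.07], [0.2, 0.03, -0.07], [0, 0, 0], [0, 0, 0], [0, 0, 0]], "spin": [0, 0, 0, 0, 0, 0, 0, 0]}}

```text
time: 1.15
tool_pos: [554.8, 198.9, 296.2]
tcp_rot: [-3.14, 0.001, 1.57]
contact_force: [0.3, -0.2, -0.2]
grip_width: 91.7
finger_force: 0.0
```

```bash
python3 -c "
from h import *
snap('wrist','w1');print(monitor.get_obs()['tool_pos'],monitor.get_obs()['dq'])"
```

```text
[554.8879885  198.92948162 296.33221981] [ 0.00063531 -0.0013839  -0.00491063  0.00128137 -0.00052132  0.00127098]
```

{"api": "servo_tool", "payload": {"linear": [[0.1, -0.1, 0.1], [0.1, -0.1, 0.1], [0.1, -0.1, 0.1], [0.1, -0.1, 0.1], [0, -0.1, 0.1], [0, 0, 0], [0, 0, 0], [0, 0, 0]], "spin": [0, 0, 0, 0, 0, 0, 0, 0]}}

```text
time: 2.2
tool_pos: [456.4, 279.8, 197.7]
tcp_rot: [3.14, -0.001, 1.57]
contact_force: [-0.2, 0.3, 0.6]
grip_width: 91.7
finger_force: 0.0
```

```bash
python3 -c "
from h import *
snap('wrist','w2');print(monitor.get_obs()['tool_pos'],monitor.get_obs()['dq'])"
```

```text
[456.16981967 279.80195898 197.49003149] [ 0.00329783  0.00164007  0.00979619  0.00095245 -0.00241617  0.00144946]
```

View pics/w1.png

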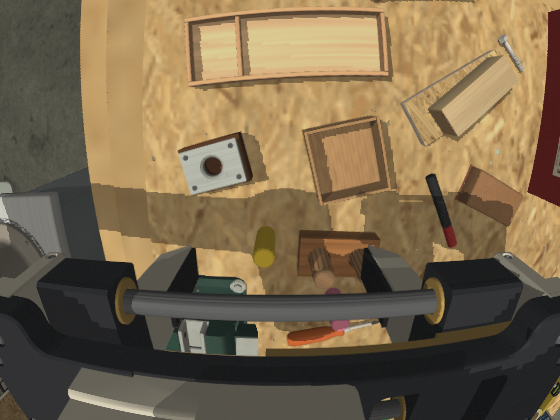

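View pics/w2.png

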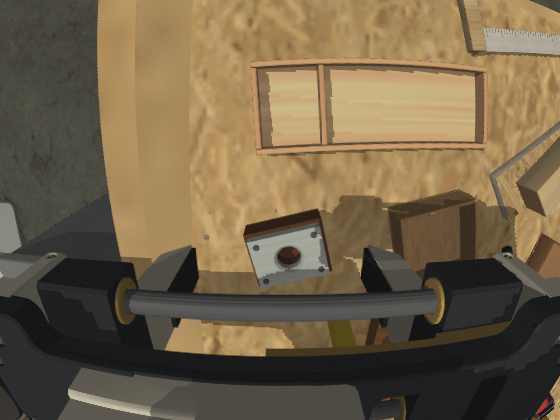

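```bash
python3 - <<'E'
from h import *
a,b,w0=load('w1'),load('w2'),load('wrist0')
def blob(d,u,v,r,mask):
    f=d['frame'][v-r:v+r,u-r:u+r].astype(int); m=mask(f).astype(np.uint8)
    n,l,s,c=cv2.connectedComponentsWithStats(m); k=l[r,r] or 1+np.argmax(s[1:,4])
    return c[k]+[u-r,v-r], s[k]
dark=lambda f:(f.max(2)<110)
A,sa=blob(a,213,166,14,dark);B,sb=blob(b,289,257,16,dark);print(A,sa,B,sb)
print('bore',tri(ray(a,*A,1),ray(b,*B,1)),onz(a,*A,45),onz(b,*B,45))
for n,p,q in [('TL',(187,16),(252,66)),('BL',(190,87),(258,153)),('BR',(390,74),(485,151)),('TR',(386,10),(487,69)),('divT',(238,18),(323,66)),('divB',(240,81),(325,151))]:
    print(n,tri(ray(a,*p,1),ray(b,*q,1)),onz(a,*p,26),onz(b,*q,26))
print('box',[onz(a,*p,45).tolist() for p in [(304,128),(380,117),(393,193),(319,203)]])
print('gauge corners',[onz(a,*p,45).tolist() for p in [(178,153),(239,134),(250,178),(190,194)]])
print('gauge cornersb',[onz(b,*p,45).tolist() for p in [(245,239),(321,220),(329,270),(263,287)]])
# dowels tops: refine
x=np.hstack([cv2.resize(w0['frame'][85:175,315:455],None,fx=4,fy=4,interpolation=cv2.INTER_CUBIC)]);cv2.imwrite('pics/c1.png',x)
E
```

```text
[211.89108911 166.10561056] [  4   5  19  20 303] [288.68823529 259.04705882] [  3   5  29  27 510]
bore (array([466.5, 207.8,  46.5]), [0.7, 0.7]) [466.7 208.   45. ] [465.9 206.5  45. ]
TL (array([432.1, 407.1,  35.2]), [3.5, 3.5]) [431.7 412.6  26. ] [429.2 405.6  26. ]
BL (array([433.1, 314.3,  13.1]), [0.7, 0.7]) [436.1 312.9  26. ] [434.4 316.6  26. ]
BR (array([700.3, 329.9,  25.6]), [3.2, 3.2]) [702.  332.7  26. ] [697.8 327.3  26. ]
TR (array([699.8, 425.9,  18.5]), [0.3, 0.3]) [697.5 423.7  26. ] [694.2 424.2  26. ]
divT (array([500.2, 406.2,  20.3]), [0.7, 0.7]) [500.6 404.   26. ] [499.8 406.   26. ]
divB (array([503.2, 318.1,  22.9]), [0.4, 0.4]) [503.3 317.5  26. ] [503.  318.8  26. ]
box [[584.9, 256.0, 45.0], [683.1, 273.3, 45.0], [708.3, 172.2, 45.0], [606.4, 157.9, 45.0]]
gauge corners [[421.7, 226.6, 45.0], [503.3, 248.8, 45.0], [516.1, 191.7, 45.0], [434.5, 170.8, 45.0]]
gauge cornersb [[420.2, 229.9, 45.0], [498.6, 250.7, 45.0], [510.2, 192.5, 45.0], [437.8, 171.5, 45.0]]
```

View pics/c1.png

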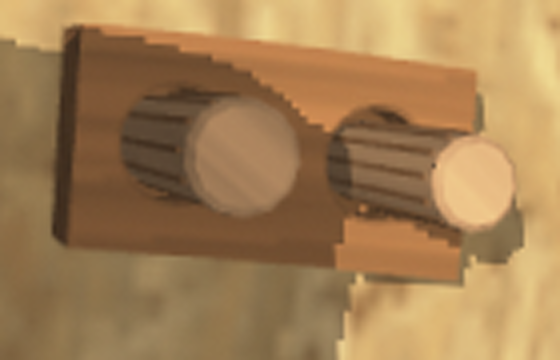

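{"api": "servo_tool", "payload": {"linear": [[-0.21, 0.185, 0], [-0.21, 0.185, 0], [-0.21, 0.185, 0], [-0.21, 0.185, 0], [-0.21, 0.185, 0], [0, 0, 0], [0, 0, 0], [0, 0, 0]], "spin": [0, 0, 0, 0, 0, 0.11, 0.11, 0.11], "hand": 0.2}}

```text
time: 3.25
tool_pos: [640.6, 69.3, 196.9]
tcp_rot: [3.141, -0.0, 1.046]
contact_force: [0.3, 0.0, 0.1]
grip_width: 55.1
finger_force: 0.0
```

{"api": "servo_tool", "payload": {"linear": [[0, 0, 0.03], [0, 0, 0.03], [0, 0, 0.03], [0, 0, 0.03], [0, 0, 0.03], [0, 0, 0.03], [0, 0, 0], [0, 0, 0]], "spin": [0.1, 0.1, 0.1, 0.1, 0.1, 0.1, 0.1, 0]}}

```text
time: 4.25
tool_pos: [640.4, 69.6, 160.9]
tcp_rot: [3.142, -0.001, -0.046]
contact_force: [0.0, -0.8, 0.0]
grip_width: 55.4
finger_force: 0.0
```

```bash
python3 -c "
from h import *
d=snap('wrist','w3');print(monitor.get_obs()['tool_pos'],monitor.get_obs()['tcp_rot'])
print(proj(d,[611,71.4,96]),proj(d,[669.5,68.7,96]))"
```

```text
[640.39071757  69.68658534 160.96534372] [ 3.14156853e+00 -5.76671846e-04 -4.43089423e-02]
[279.5 258.1] [279.5 183. ]
```

View pics/w3.png

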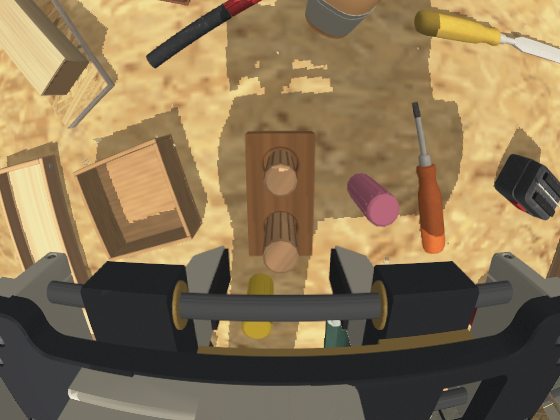

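```bash
python3 - <<'E'
from h import *
a,w=load('wrist0'),load('w3')
cv2.imwrite('pics/c2.png',cv2.resize(w['frame'][125:280,235:330],None,fx=3.8,fy=3.8,interpolation=cv2.INTER_CUBIC))
for n,p,q in [('L',(375.7,123.8),(280,255)),('R',(433.2,131),(281,180))]: print(n,tri(ray(a,*p,1),ray(w,*q,1)),onz(a,*p,96),onz(w,*q,96))
print('drv',[onz(w,*q,13).tolist() for q in [(433,250),(425,163),(416,103)]])
print('drv w0',[onz(a,*q,13).tolist() for q in [(315,254),(388,239),(432,231)]])
hsv=cv2.cvtColor(w['frame'],cv2.COLOR_BGR2HSV)
for nm,d,roi in (('w3',w,(400,150,460,260)),('w0',a,(305,225,400,270))):
    h=cv2.cvtColor(d['frame'],cv2.COLOR_BGR2HSV);x0,y0,x1,y1=roi
    m=((h[...,0]<14)&(h[...,1]>170))[y0:y1,x0:x1]; ys,xs=np.nonzero(m);print(nm,len(xs),xs.mean()+x0,ys.mean()+y0,xs.min()+x0,xs.max()+x0,ys.min()+y0,ys.max()+y0)
E
```

```text
L (array([611.9,  70.8,  92.5]), [0.1, 0.1]) [610.8  70.9  96. ] [613.6  70.9  96. ]
R (array([671.1,  67.6,  93.5]), [0.0, 0.0]) [669.8  67.8  96. ] [671.6  67.6  96. ]
drv [[567.1, -99.6, 13.0], [665.8, -79.6, 13.0], [726.4, -68.0, 13.0]]
drv w0 [[569.0, -96.8, 13.0], [663.9, -77.5, 13.0], [726.8, -67.6, 13.0]]
w3 1795 430.31364902506965 210.40111420612814 417 444 164 253
w0 1223 347.2003270645953 249.1586263286999 314 389 235 264
```

View pics/c2.png

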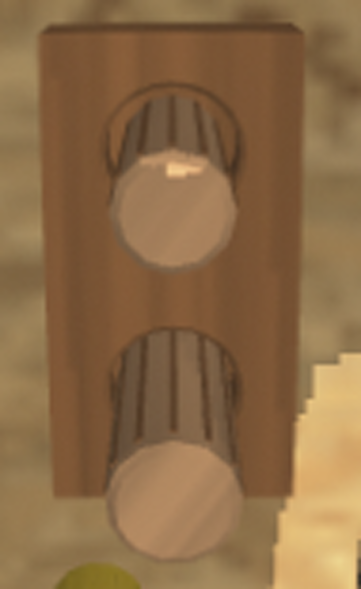

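{"api": "servo_tool", "payload": {"linear": [[0.152, 0.003, 0], [0, 0, 0.107], [0, 0, 0.107], [0, 0, 0.107], [0, 0, 0.107], [0, 0, 0.107], [0, 0, 0], [0, 0, 0]], "spin": [0, 0, 0, 0, 0, 0, 0, 0]}}

```text
time: 5.3
tool_pos: [671.1, 67.9, 54.8]
tcp_rot: [-3.142, -0.002, -0.046]
contact_force: [-0.5, 0.8, -0.0]
grip_width: 55.1
finger_force: 0.0
```

{"api": "servo_tool", "payload": {"linear": [[0, 0, 0], [0, 0, 0], [0, 0, 0], [0, 0, 0], [0, 0, 0], [0, 0, 0], [0, 0, 0], [0, 0, 0]], "spin": [0, 0, 0, 0, 0, 0, 0, 0], "hand": -1}}

```text
time: 6.3
tool_pos: [670.5, 68.0, 54.0]
tcp_rot: [-3.142, -0.0, -0.047]
contact_force: [-0.5, 0.1, 3.9]
grip_width: 23.4
finger_force: 30.0
```

{"api": "servo_tool", "payload": {"linear": [[0, 0, -0.18], [0, 0, -0.18], [0, 0, -0.18], [-0.21, -0.13, 0], [-0.21, -0.13, 0], [-0.21, -0.13, 0], [-0.21, -0.13, 0], [-0.21, -0.13, 0]], "spin": [0, 0, 0, 0, 0, 0, 0, 0]}}

```text
time: 7.3
tool_pos: [465.1, 208.4, 161.5]
tcp_rot: [-3.142, 0.0, -0.047]
contact_force: [0.2, 0.2, 0.8]
grip_width: 23.5
finger_force: 30.0
```

{"api": "servo_tool", "payload": {"linear": [[0, 0, 0], [0, 0, 0], [0, 0, 0], [0, 0, 0], [0, 0, 0], [0, 0, 0], [0, 0, 0], [0, 0, 0]], "spin": [0, 0, 0, 0, 0, 0, 0, 0]}}

```text
time: 8.3
tool_pos: [466.7, 207.7, 161.7]
tcp_rot: [3.142, -0.0, -0.047]
contact_force: [-0.2, -0.0, -0.8]
grip_width: 23.4
finger_force: 30.0
```

```bash
python3 - <<'E'
from h import *
d=snap('wrist','w4');s=snap('side','s4');o=monitor.get_obs();print(o['tool_pos'],o['tcp_rot'],o['contact_force'],o['grip_width'])
print(proj(d,[466.4,207.4,45]),proj(d,[o['tool_pos'][0],o['tool_pos'][1],120]))
u,v=[int(t) for t in proj(d,[466.4,207.4,80])]
print(u,v)
c=cv2.resize(d['frame'][v-70:v+70,u-70:u+70],None,fx=4,fy=4,interpolation=cv2.INTER_CUBIC);cv2.imwrite('pics/c3.png',c)
E
```

```text
[466.6950832  207.76781312 161.75985071] [ 3.14158900e+00 -1.29177328e-04 -4.70466738e-02] [-0.42987813 -0.5403162   0.25481774] 23.137057951673505
[280.3 201.9] [280.1 233.9]
280 214
```

View pics/c3.png

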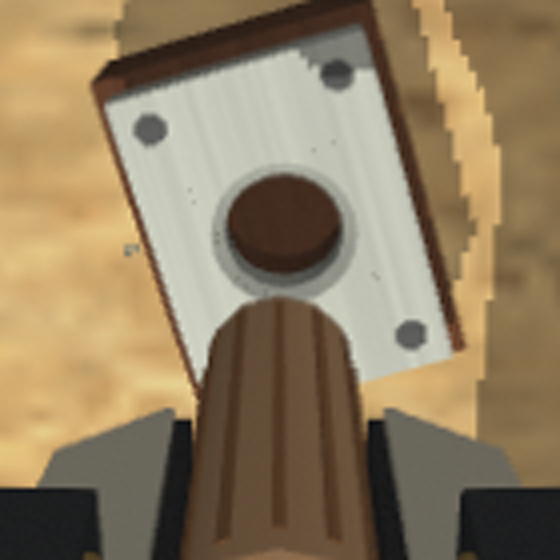

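```bash
python3 - <<'E'
from h import *
d=load('w4')
print(onz(d,281,201.75,45))
for dx in(-2,-1,0,1,2): print(dx,proj(d,[466.7+dx+10,207.8-.5,119.7]),proj(d,[466.7+dx+12,207.3,121.7]))
E
```

```text
[466.5 206.8  45. ]
-2 [280.3 222.4] [280.2 220.5]
-1 [280.2 220.9] [280.1 219.1]
0 [280.1 219.5] [280.  217.6]
1 [280.1 218. ] [279.9 216.2]
2 [280.  216.6] [279.9 214.7]
```

{"api": "servo_tool", "payload": {"linear": [[0, 0.004, 0.09], [0, 0, 0.09], [0, 0, 0.09], [0, 0, 0.09], [0, 0, 0], [0, 0, 0], [0, 0, 0], [0, 0, 0]], "spin": [0, 0, 0, 0, 0, 0, 0, 0]}}

```text
time: 9.4
tool_pos: [467.0, 207.0, 90.3]
tcp_rot: [-3.141, -0.001, -0.047]
contact_force: [0.4, -0.7, -0.7]
grip_width: 23.1
finger_force: 30.0
```

{"api": "servo_tool", "payload": {"linear": [[0, 0, 0.007], [0, 0, 0.007], [0, 0, 0.007], [0, 0, 0.007], [0, 0, 0.007], [0, 0, 0.007], [0, 0, 0], [0, 0, 0]], "spin": [0, 0, 0, 0, 0, 0, 0, 0]}}

```text
time: 10.4
tool_pos: [466.7, 206.9, 81.4]
tcp_rot: [-3.142, -0.0, -0.047]
contact_force: [-0.0, -0.1, -0.2]
grip_width: 23.5
finger_force: 30.0
```

{"api": "servo_tool", "payload": {"linear": [[0, 0, 0.015], [0, 0, 0.015], [0, 0, 0.015], [0, 0, 0.015], [0, 0, 0.015], [0, 0, 0.015], [0, 0, 0.015], [0, 0, 0]], "spin": [0, 0, 0, 0, 0, 0, 0, 0]}}

```text
time: 11.4
tool_pos: [466.5, 206.9, 60.1]
tcp_rot: [3.141, 0.0, -0.047]
contact_force: [0.8, -1.0, -0.9]
grip_width: 23.7
finger_force: 30.0
```

{"api": "servo_tool", "payload": {"linear": [[0, 0, 0.01], [0, 0, 0.01], [0, 0, 0.008], [0, 0, 0], [0, 0, 0], [0, 0, 0], [0, 0, 0], [0, 0, 0]], "spin": [0, 0, 0, 0, 0, 0, 0, 0]}}

```text
time: 12.4
tool_pos: [466.7, 206.9, 54.8]
tcp_rot: [-3.142, -0.0, -0.047]
contact_force: [0.1, 0.3, 0.6]
grip_width: 23.1
finger_force: 30.0
```

{"api": "servo_tool", "payload": {"linear": [[0, 0, 0.003], [0, 0, 0.002], [0, 0, 0.002], [0, 0, 0.002], [0, 0, 0], [0, 0, 0], [0, 0, 0], [0, 0, 0]], "spin": [0, 0, 0, 0, 0, 0, 0, 0]}}

```text
time: 13.4
tool_pos: [466.7, 206.9, 53.0]
tcp_rot: [3.142, -0.0, -0.047]
contact_force: [-0.0, 0.9, 0.0]
grip_width: 23.3
finger_force: 30.0
```

{"api": "servo_tool", "payload": {"linear": [[0, 0, 0.002], [0, 0, 0.002], [0, 0, 0.002], [0, 0, 0], [0, 0, 0], [0, 0, 0], [0, 0, 0], [0, 0, 0]], "spin": [0, 0, 0, 0, 0, 0, 0, 0]}}

```text
time: 14.4
tool_pos: [466.9, 207.0, 52.9]
tcp_rot: [-3.141, -0.001, -0.047]
contact_force: [-2.4, -1.8, 11.3]
grip_width: 23.5
finger_force: 30.0
```

{"api": "servo_tool", "payload": {"linear": [[0, 0, -0.1], [0, 0, -0.2], [0, 0, -0.2], [-0.01, -0.261, 0], [-0.01, -0.261, 0], [-0.01, -0.262, 0], [0, 0, 0], [0, 0, 0]], "spin": [0, 0, 0, 0, 0, 0, 0, 0]}}

```text
time: 15.4
tool_pos: [467.6, 363.5, 151.2]
tcp_rot: [3.141, 0.001, -0.046]
contact_force: [-0.3, 1.0, -0.4]
grip_width: 22.9
finger_force: 30.0
```

{"api": "servo_tool", "payload": {"linear": [[0, 0, 0.11], [0, 0, 0.11], [0, 0, 0.11], [0, 0, 0.11], [0, 0, 0.03], [0, 0, 0], [0, 0, 0], [0, 0, 0]], "spin": [0, 0, 0, 0, 0, 0, 0, 0]}}

```text
time: 16.4
tool_pos: [468.5, 364.0, 58.6]
tcp_rot: [-3.141, -0.001, -0.047]
contact_force: [-0.2, 0.2, -1.0]
grip_width: 23.3
finger_force: 30.0
```

```bash
python3 - <<'E'
from h import *
d=snap('wrist','w5');s=snap('side','s5');o=monitor.get_obs();print(o['tool_pos'],o['contact_force'])
u,v=[int(t) for t in proj(s,[468,364,50],False)];print(u,v)
a=cv2.resize(s['frame'][v-50:v+40,u-60:u+60],(560,420),interpolation=cv2.INTER_CUBIC)
cv2.imwrite('pics/c5.png',cv2.resize(np.vstack([a,d['frame']]),None,fx=.71,fy=.71))
E
```

```text
[468.30190719 363.99986196  58.30699847] [-0.41643709  0.29810626 -0.85184951]
224 143
```

View pics/c5.png

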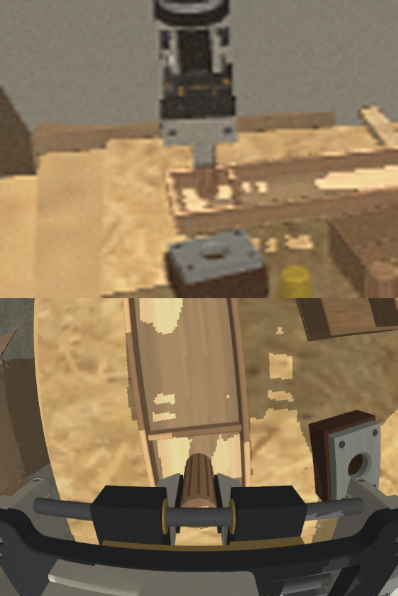

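{"api": "servo_tool", "payload": {"linear": [[0, 0, 0.015], [0, 0, 0.015], [0, 0, 0.01], [0, 0, 0.005], [0, 0, 0.002], [0, 0, 0], [0, 0, 0], [0, 0, 0]], "spin": [0, 0, 0, 0, 0, 0, 0, 0]}}

```text
time: 17.5
tool_pos: [468.1, 363.9, 48.4]
tcp_rot: [-3.142, -0.0, -0.047]
contact_force: [-0.5, -0.3, 0.4]
grip_width: 23.0
finger_force: 30.0
```

{"api": "servo_tool", "payload": {"linear": [[0, 0, 0.002], [0, 0, 0.002], [0, 0, 0], [0, 0, 0], [0, 0, 0], [0, 0, 0], [0, 0, 0], [0, 0, 0]], "spin": [0, 0, 0, 0, 0, 0, 0, 0]}}

```text
time: 18.5
tool_pos: [468.2, 363.9, 47.9]
tcp_rot: [-3.141, -0.0, -0.047]
contact_force: [-1.3, -1.3, 5.4]
grip_width: 23.3
finger_force: 30.0
```

{"api": "servo_tool", "payload": {"linear": [[0, 0, 0], [0, 0, 0], [0, 0, 0], [0, 0, 0], [0, 0, -0.1], [0, 0, -0.2], [0, 0, -0.2], [0, 0, 0]], "spin": [0, 0, 0, 0, 0, 0, 0, 0], "hand": 0.15}}

```text
time: 19.5
tool_pos: [469.8, 364.9, 151.1]
tcp_rot: [-3.138, -0.006, -0.047]
contact_force: [0.4, 0.3, -0.1]
grip_width: 52.8
finger_force: 0.0
```

{"api": "servo_tool", "payload": {"linear": [[0.131, 0.238, 0], [0.131, 0.238, 0], [0.131, 0.238, 0], [0.131, 0.238, 0], [0.131, 0.239, 0], [0.131, 0.239, 0], [0, 0, 0], [0, 0, 0]], "spin": [0, 0, 0, 0, 0, 0, 0, 0]}}

```text
time: 20.5
tool_pos: [610.9, 71.0, 146.5]
tcp_rot: [-3.141, 0.002, -0.048]
contact_force: [-0.7, 0.6, 0.6]
grip_width: 52.9
finger_force: 0.0
```

{"api": "servo_tool", "payload": {"linear": [[0, 0, 0], [0, 0, 0.12], [0, 0, 0.12], [0, 0, 0.12], [0, 0, 0.11], [0, 0, 0], [0, 0, 0], [0, 0, 0]], "spin": [0, 0, 0, 0, 0, 0, 0, 0]}}

```text
time: 21.5
tool_pos: [612.3, 71.1, 54.8]
tcp_rot: [-3.142, -0.002, -0.047]
contact_force: [0.7, 0.8, 0.7]
grip_width: 52.7
finger_force: 0.0
```

{"api": "servo_tool", "payload": {"linear": [[0, 0, 0], [0, 0, 0], [0, 0, 0], [0, 0, 0], [0, 0, 0], [0, 0, 0], [0, 0, 0], [0, 0, 0]], "spin": [0, 0, 0, 0, 0, 0, 0, 0], "hand": -1}}

```text
time: 22.5
tool_pos: [611.7, 70.7, 53.7]
tcp_rot: [3.142, -0.0, -0.047]
contact_force: [0.4, 1.1, 1.9]
grip_width: 27.6
finger_force: 30.0
```

{"api": "servo_tool", "payload": {"linear": [[0, 0, -0.1], [0, 0, -0.2], [0, 0, -0.2], [0.045, -0.242, 0], [0.045, -0.243, 0], [0.046, -0.243, 0], [0, 0, 0], [0, 0, 0]], "spin": [0, 0, 0, 0, 0, 0, 0, 0]}}

```text
time: 23.5
tool_pos: [645.2, 214.5, 152.9]
tcp_rot: [3.141, 0.001, -0.047]
contact_force: [0.3, 0.2, -0.7]
grip_width: 27.5
finger_force: 30.0
```

{"api": "servo_tool", "payload": {"linear": [[0, 0, 0.12], [0, 0, 0.12], [0, 0, 0.12], [0, 0, 0.1], [0, 0, 0.06], [0, 0, 0.005], [0, 0, 0], [0, 0, 0]], "spin": [0, 0, 0, 0, 0, 0, 0, 0]}}

```text
time: 24.5
tool_pos: [646.2, 215.0, 49.6]
tcp_rot: [-3.141, -0.002, -0.047]
contact_force: [-0.8, 0.1, -0.7]
grip_width: 27.3
finger_force: 30.0
```

{"api": "servo_tool", "payload": {"linear": [[0, 0, 0.003], [0, 0, 0.003], [0, 0, 0.002], [0, 0, 0.002], [0, 0, 0], [0, 0, 0], [0, 0, 0], [0, 0, 0]], "spin": [0, 0, 0, 0, 0, 0, 0, 0]}}

```text
time: 25.5
tool_pos: [645.7, 214.9, 46.6]
tcp_rot: [3.142, -0.0, -0.047]
contact_force: [-0.3, 0.8, -0.0]
grip_width: 27.2
finger_force: 30.0
```

{"api": "servo_tool", "payload": {"linear": [[0, 0, 0.002], [0, 0, 0.002], [0, 0, 0.002], [0, 0, 0], [0, 0, 0], [0, 0, 0], [0, 0, 0], [0, 0, 0]], "spin": [0, 0, 0, 0, 0, 0, 0, 0]}}

```text
time: 26.5
tool_pos: [645.8, 214.9, 45.6]
tcp_rot: [-3.142, -0.0, -0.047]
contact_force: [-1.5, 0.0, 4.7]
grip_width: 27.6
finger_force: 30.0
```

{"api": "servo_tool", "payload": {"linear": [[0, 0, 0], [0, 0, 0], [0, 0, 0], [0, 0, 0], [0, 0, -0.1], [0, 0, -0.2], [0, 0, -0.2], [0, 0, -0.2]], "spin": [0, 0, 0, 0, 0, 0, 0, 0], "hand": 0.15}}

```text
time: 27.5
tool_pos: [645.5, 214.9, 186.6]
tcp_rot: [3.142, 0.0, -0.047]
contact_force: [0.3, 0.4, 0.5]
grip_width: 52.7
finger_force: 0.0
```

```bash
python3 - <<'E'
from h import *
a,w,s=load('wrist0'),load('w3'),load('side0')
for nm,d in(('w0',a),('w3',w)):
    h=cv2.cvtColor(d['frame'],cv2.COLOR_BGR2HSV)
    m=((h[...,0]>150)&(h[...,0]<178)&(h[...,1]>70)).astype(np.uint8)
    n,l,st,c=cv2.connectedComponentsWithStats(m);k=1+np.argmax(st[1:,4]);print(nm,st[k],c[k])
    v=d['frame'].astype(int).sum(2)*(l==k)
    t=(v>np.percentile(v[l==k],55)).astype(np.uint8);n,l2,st,c=cv2.connectedComponentsWithStats(t);k=1+np.argmax(st[1:,4]);print('top',st[k],c[k],onz(d,*c[k],84))
print(tri(ray(a,393,205,1),ray(w,383,210,1)))
d=snap('wrist','w6');snap('side','s6');print(monitor.get_obs()['tool_pos'])
x=cv2.resize(w['frame'][150:260,330:460],(520,440),interpolation=cv2.INTER_CUBIC)
y=cv2.resize(a['frame'][160:270,300:440],(560,440),interpolation=cv2.INTER_CUBIC)
z=np.hstack([x,y]);cv2.imwrite('pics/c6.png',cv2.resize(z,None,fx=.74,fy=.74))
E
```

```text
w0 [ 364  178   43   42 1083] [385.3767313  198.30655586]
top [381 193  26  26 482] [394.40041494 205.73236515] [639.9 -10.4  84. ]
w3 [ 348  173   51   53 1658] [372.96200241 199.58383595]
top [369 193  30  33 743] [383.50874832 209.11170929] [642.5 -11.9  84. ]
(array([640.3, -12.1,  79.3]), [1.0, 1.0])
[648.01630793 215.4567762  191.24797317]
```

View pics/c6.png

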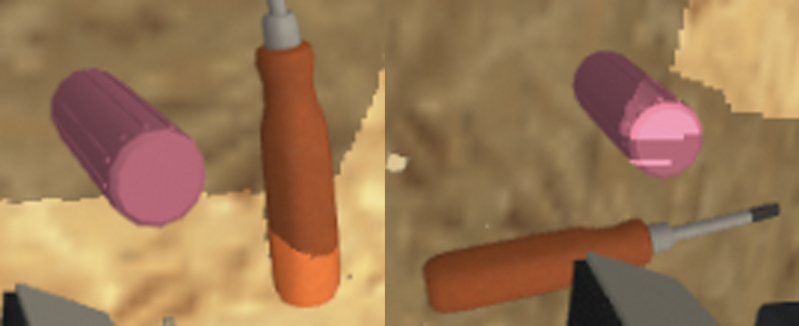

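{"api": "servo_tool", "payload": {"linear": [[-0.028, 0.257, 0], [-0.028, 0.257, 0], [-0.028, 0.257, 0], [-0.028, 0.257, 0], [-0.027, 0.258, 0], [-0.027, 0.258, 0], [0, 0, 0], [0, 0, 0]], "spin": [0, 0, 0, 0, 0, 0, -0.075, -0.075]}}

```text
time: 28.6
tool_pos: [597.4, -92.9, 184.6]
tcp_rot: [-3.141, 0.001, 0.191]
contact_force: [-0.1, -0.4, 0.1]
grip_width: 52.9
finger_force: 0.0
```

{"api": "servo_tool", "payload": {"linear": [[0, 0, 0], [0, 0, 0], [0, 0, 0], [0, 0, 0], [0, 0, 0], [0, 0, 0], [0, 0, 0], [0, 0, 0]], "spin": [0, 0, 0, 0, 0, 0, 0, 0]}}

```text
time: 29.6
tool_pos: [597.9, -92.0, 185.4]
tcp_rot: [3.142, -0.0, 0.188]
contact_force: [0.5, 0.5, 0.6]
grip_width: 52.6
finger_force: 0.0
```

```bash
python3 - <<'E'
from h import *
d=snap('wrist','w7');print(monitor.get_obs()['tool_pos'],monitor.get_obs()['tcp_rot'])
E
```

```text
[597.94061531 -91.99122801 185.36591491] [ 3.14155496e+00 -9.50706319e-05  1.88435248e-01]
```

View pics/w7.png

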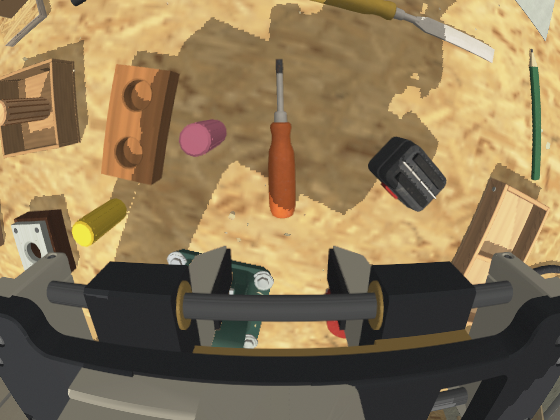

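```bash
python3 - <<'E'
from h import *
a,w,d=load('wrist0'),load('w3'),load('w7')
for p in [(283,217),(281,122),(279,60)]: print('drv',onz(d,*p,13))
print('tri tip',tri(ray(d,279,60,1),ray(w,416,103,1)),'ferrule',tri(ray(d,281,122,1),ray(w,425,163,1)),'butt',tri(ray(d,283,217,1),ray(w,433,252,1)))
T=np.array([598,-92]);th=.188
for n,p,z in [('pinkTop',(212,137),84),('b1',(400,138),62),('b2',(445,183),62),('b3',(407,212),50),('b4',(370,168),50),('bc',(413,174),65)]:
    q=onz(d,*p,z);r=q[:2]-T;print(n,q,'tool',(r@[np.cos(th),np.sin(th)]).round(1),(r@[np.sin(th),-np.cos(th)]).round(1))
cv2.imwrite('pics/c7.png',cv2.resize(d['frame'][125:225,355:460],None,fx=5,fy=5,interpolation=cv2.INTER_CUBIC))
E
```

```text
drv [ 565.5 -101.5   13. ]
drv [664.2 -80.4  13. ]
drv [726.  -66.6  13. ]
tri tip (array([726. , -66.8,  15.6]), [0.4, 0.4]) ferrule (array([664.7, -80.6,  10.4]), [0.7, 0.7]) butt (array([ 563.9, -101.5,   10.3]), [0.7, 0.7])
pinkTop [645.8 -27.   84. ] tool 59.1 -54.9
b1 [ 675.5 -187.4   62. ] tool 58.3 108.2
b2 [ 645.2 -246.3   62. ] tool 17.5 160.4
b3 [ 606.1 -220.1   50. ] tool -16.0 127.4
b4 [ 641.  -169.8   50. ] tool 27.7 84.5
bc [ 646.5 -207.8   65. ] tool 26.0 122.8
```

View pics/c7.png

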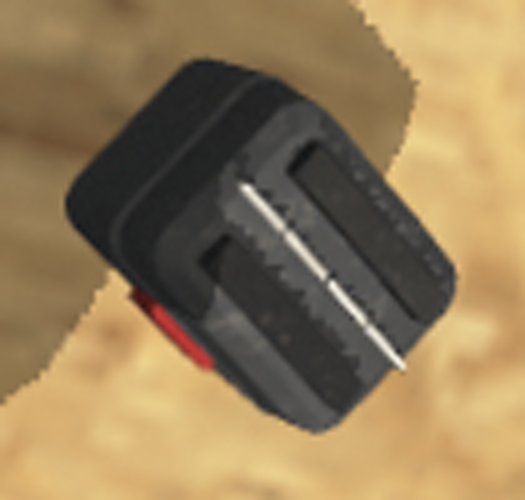

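{"api": "servo_tool", "payload": {"linear": [[-0.007, 0.009, 0.2], [0, 0, 0.2], [0, 0, 0.2], [0, 0, 0.2], [0, 0, 0.08], [0, 0, 0.025], [0, 0, 0], [0, 0, 0]], "spin": [-0.014, 0, 0, 0, 0, 0, 0, 0]}}

```text
time: 30.65
tool_pos: [597.9, -94.3, 5.9]
tcp_rot: [3.14, -0.002, 0.211]
contact_force: [0.3, -0.6, 0.1]
grip_width: 52.5
finger_force: 0.0
```

{"api": "servo_tool", "payload": {"linear": [[0, 0, 0], [0, 0, 0], [0, 0, 0], [0, 0, 0], [0, 0, 0], [0, 0, 0], [0, 0, 0], [0, 0, 0]], "spin": [0, 0, 0, 0, 0, 0, 0, 0], "hand": -1}}

```text
time: 31.65
tool_pos: [597.0, -94.1, 4.5]
tcp_rot: [3.141, -0.0, 0.21]
contact_force: [-1.1, 0.6, 4.7]
grip_width: 26.3
finger_force: 30.0
```

{"api": "servo_tool", "payload": {"linear": [[0, 0, -0.2], [0, 0, -0.2], [0, 0, -0.2], [0.028, -0.257, 0], [0.028, -0.257, 0], [0.028, -0.257, 0], [0.028, -0.257, 0], [0.028, -0.257, 0]], "spin": [0, 0, 0, 0, 0, 0, 0, 0]}}

```text
time: 32.65
tool_pos: [570.0, 164.8, 123.8]
tcp_rot: [-3.142, 0.001, 0.21]
contact_force: [0.8, 1.2, 0.0]
grip_width: 26.4
finger_force: 30.0
```

{"api": "servo_tool", "payload": {"linear": [[0.028, -0.257, 0], [0.028, -0.257, 0], [0.028, -0.257, 0], [0.026, -0.256, 0], [0, 0, 0], [0, 0, 0], [0, 0, 0], [0, 0, 0]], "spin": [0, 0, 0, 0, 0.1, 0, 0, 0]}}

```text
time: 33.65
tool_pos: [549.5, 367.9, 124.3]
tcp_rot: [3.142, 0.0, 0.054]
contact_force: [-0.0, -0.0, -0.9]
grip_width: 26.1
finger_force: 30.0
```

```bash
python3 - <<'E'
from h import *
d=snap('wrist','w8');print(monitor.get_obs()['tool_pos'],monitor.get_obs()['tcp_rot'])
E
```

```text
[549.48406187 367.97705799 124.42321782] [-3.14155756e+00 -8.45572258e-05  5.35158221e-02]
```

View pics/w8.png

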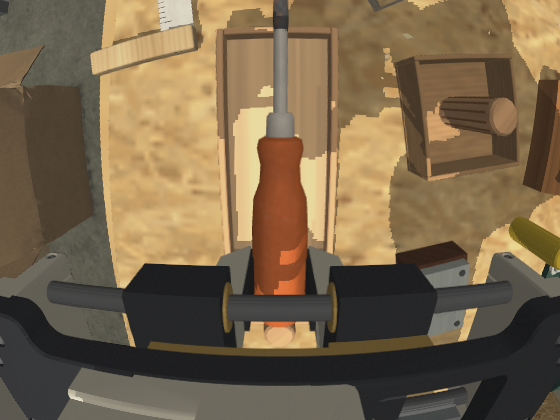

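{"api": "servo_tool", "payload": {"linear": [[0, 0, 0.15], [0, 0, 0.15], [0, 0, 0.15], [0, 0, 0.07], [0, 0, 0.02], [0, 0, 0.01], [0, 0, 0], [0, 0, 0]], "spin": [0, 0, 0, 0, 0, 0, 0, 0]}}

```text
time: 34.7
tool_pos: [549.6, 368.9, 15.2]
tcp_rot: [-3.141, -0.001, 0.054]
contact_force: [0.6, -0.6, 0.0]
grip_width: 26.3
finger_force: 30.0
```

{"api": "servo_tool", "payload": {"linear": [[0, 0, 0.005], [0, 0, 0.004], [0, 0, 0.004], [0, 0, 0.004], [0, 0, 0], [0, 0, 0], [0, 0, 0], [0, 0, 0]], "spin": [0, 0, 0, 0, 0, 0, 0, 0]}}

```text
time: 35.7
tool_pos: [549.2, 368.6, 11.0]
tcp_rot: [3.142, -0.0, 0.053]
contact_force: [-0.1, -0.2, -1.5]
grip_width: 26.3
finger_force: 30.0
```

{"api": "servo_tool", "payload": {"linear": [[0, 0, 0.003], [0, 0, 0], [0, 0, 0], [0, 0, 0], [0, 0, 0], [0, 0, 0], [0, 0, 0], [0, 0, 0]], "spin": [0, 0, 0, 0, 0, 0, 0, 0]}}

```text
time: 36.7
tool_pos: [549.3, 368.7, 10.5]
tcp_rot: [-3.142, -0.0, 0.053]
contact_force: [-1.2, -1.2, 4.7]
grip_width: 25.9
finger_force: 30.0
```

{"api": "servo_tool", "payload": {"linear": [[0, 0, 0], [0, 0, 0], [0, 0, 0], [0, 0, -0.1], [0, 0, -0.2], [0, 0, -0.2], [0, 0, -0.2], [0, 0, -0.2]], "spin": [0, 0, 0, 0, 0, 0, 0, 0], "hand": -0.22}}

```text
time: 37.7
tool_pos: [549.2, 368.6, 193.5]
tcp_rot: [-3.141, -0.002, 0.053]
contact_force: [0.2, -0.2, 0.0]
grip_width: 35.8
finger_force: 0.0
```

```bash
python3 - <<'E'
from h import *
d=snap('wrist','w9');print(monitor.get_obs()['tool_pos'],monitor.get_obs()['grip_width'])
E
```

```text
[551.32214597 369.81268368 199.99022611] 35.74905703148155
```

{"api": "servo_tool", "payload": {"linear": [[-0.055, 0.239, 0], [-0.055, 0.239, 0], [-0.055, 0.239, 0], [-0.055, 0.239, 0], [-0.055, 0.239, 0], [-0.055, 0.239, 0], [-0.055, 0.239, 0], [-0.055, 0.239, 0]], "spin": [0, 0, 0, 0, 0, 0, 0, 0]}}

```text
time: 38.75
tool_pos: [481.6, -19.4, 191.7]
tcp_rot: [3.141, -0.002, 0.054]
contact_force: [0.5, 0.7, -0.5]
grip_width: 36.0
finger_force: 0.0
```

{"api": "servo_tool", "payload": {"linear": [[-0.055, 0.239, 0], [-0.055, 0.239, 0], [-0.055, 0.239, 0], [-0.055, 0.239, 0], [-0.055, 0.239, 0], [0, 0, 0], [0, 0, 0], [0, 0, 0]], "spin": [0, 0, 0, 0, 0, 0, 0, 0], "hand": 1}}

```text
time: 39.75
tool_pos: [439.9, -258.3, 190.8]
tcp_rot: [3.142, -0.0, 0.055]
contact_force: [0.9, 0.2, 0.8]
grip_width: 91.9
finger_force: 0.0
```

```bash
python3 - <<'E'
from h import *
d=snap('wrist','w10');s=snap('side','s10');o=monitor.get_obs();print(o['tool_pos'],o['tcp_rot'])
e=load('w9')
cv2.imwrite('pics/c10.png',cv2.resize(np.vstack([d['frame'],e['frame'][:380]]),None,fx=.75,fy=.75,interpolation=cv2.INTER_AREA))
E
```

```text
[ 439.91404338 -258.41295557  190.63179397] [ 3.14146486e+00 -3.68136609e-04  5.51281891e-02]
```

View pics/c10.png

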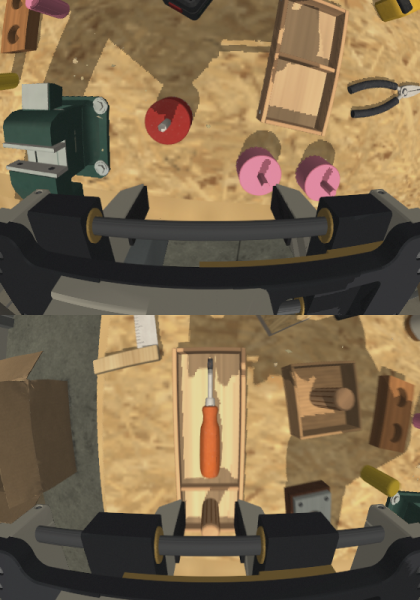

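{"api": "servo_tool", "payload": {"linear": [[0.043, 0.12, -0.183], [0.043, 0.12, -0.183], [0.044, 0.12, -0.184], [0, 0, 0], [0, 0, 0], [0, 0, 0], [0, 0, 0], [0, 0, 0]], "spin": [0, 0, 0, 0, 0, 0, 0, 0]}}

```text
time: 40.85
tool_pos: [469.3, -329.7, 300.1]
tcp_rot: [-3.141, 0.0, 0.054]
contact_force: [0.1, 0.5, 0.1]
grip_width: 91.6
finger_force: 0.0
```

```bash
python3 - <<'E'
from h import *
e=snap('wrist','w11');d=load('w10');w0=load('wrist0');s=load('s10')
k=1/.75
pts=dict(A=(258,118),B=(322,133),dl=(274,56),dr=(336,70),L0=(277,0),R0=(351,0))
for n,p in pts.items(): print(n,onz(d,p[0]*k,p[1]*k,36))
print('side',[onz(s,*p,z,False).tolist() for p,z in [((250,292),36),((334,290),36),((341,333),0),((249,334),0)]])
for nm,f,roi in (('w10',d,(170,100,280,210)),('w11',e,None)):
    h=cv2.cvtColor(f['frame'],cv2.COLOR_BGR2HSV).astype(int)
    m=(((h[...,0]<8)|(h[...,0]>174))&(h[...,1]>150)&(h[...,2]>60)).astype(np.uint8)
    m[240:]=0
    n,l,st,c=cv2.connectedComponentsWithStats(m)
    for i in range(1,n):
        if st[i,4]>80: print(nm,st[i],c[i].round(1),onz(f,*c[i],45))
    np.save(f'pics/{nm}_red.npy',m)
# straight lines in w11 mapped to z=36
g=cv2.cvtColor(e['frame'],cv2.COLOR_BGR2GRAY)
L=cv2.createLineSegmentDetector().detect(g)[0][:,0]
for x1,y1,x2,y2 in L:
    if np.hypot(x1-x2,y1-y2)<18 or max(y1,y2)>250: continue
    p,q=onz(e,x1,y1,36),onz(e,x2,y2,36)
    if 440<p[0]<700 and -480<p[1]<-320: print((x1,y1,x2,y2),p[:2],q[:2],round(float(np.degrees(np.arctan2(q[1]-p[1],q[0]-p[0]))%180),1))
E
```

```text
A [ 477.5 -319.3   36. ]
B [ 464.5 -415.2   36. ]
dl [ 560.8 -333.9   36. ]
dr [ 555.5 -425.9   36. ]
L0 [ 639.1 -334.7   36. ]
R0 [ 666.7 -448.    36. ]
side [[477.2, -325.9, 36.0], [672.1, -351.8, 36.0], [665.3, -446.5, 0.0], [463.1, -415.8, 0.0]]
w10 [ 193  129   64   64 2871] [225.1 160. ] [ 469.8 -204.4   45. ]
w11 [ 164  143   48   47 1567] [187.6 165.7] [ 471.3 -207.5   45. ]
(np.float32(339.25073), np.float32(171.84856), np.float32(351.9552), np.float32(112.15812)) [ 471.2 -409.1] [ 552.  -419.1] 172.9
(np.float32(358.80066), np.float32(47.035454), np.float32(304.44498), np.float32(35.30086)) [ 639.9 -422.7] [ 648.2 -351.4] 83.4
(np.float32(366.3004), np.float32(64.50588), np.float32(357.6245), np.float32(109.278015)) [ 617.5 -434.1] [ 556.5 -426.5] 172.9
(np.float32(355.02066), np.float32(97.77251), np.float32(362.57718), np.float32(58.020863)) [ 571.3 -421.8] [ 625.6 -428.6] 172.9
(np.float32(338.06512), np.float32(37.119522), np.float32(369.2797), np.float32(44.764122)) [ 650.  -394.8] [ 645.  -436.7] 83.2
(np.float32(357.55008), np.float32(110.49813), np.float32(342.38712
[... 2856 characters left out ...]
.float32(100.80946)) [ 551.5 -415.6] [ 560.8 -344.9] 82.5
(np.float32(296.74683), np.float32(98.73689), np.float32(345.70508), np.float32(108.9928)) [ 563.6 -346.2] [ 555.4 -410.5] 82.7
(np.float32(346.44174), np.float32(178.3051), np.float32(354.99615), np.float32(139.51198)) [ 463.1 -419.8] [ 516.3 -426.3] 173.0
(np.float32(358.40555), np.float32(154.8217), np.float32(378.17682), np.float32(161.72661)) [ 496.2 -433. ] [ 489.1 -461.8] 76.2
(np.float32(347.6131), np.float32(93.05922), np.float32(345.72437), np.float32(71.86614)) [ 576.5 -411.5] [ 604.3 -407.2] 8.8
(np.float32(386.88324), np.float32(16.855244), np.float32(404.90036), np.float32(24.364513)) [ 688.7 -459.6] [ 682.6 -485.7] 76.8
```

```bash
python3 - <<'E'
from h import *
for nm in('w10','w11'):
    f=load(nm);m=np.load(f'pics/{nm}_red.npy')
    n,l,st,c=cv2.connectedComponentsWithStats(m);k=1+np.argmax(st[1:,4])
    cs,_=cv2.findContours((l==k).astype(np.uint8),cv2.RETR_EXTERNAL,cv2.CHAIN_APPROX_NONE)
    H=np.zeros_like(m);cv2.drawContours(H,[cv2.convexHull(cs[0])],-1,1,-1)
    H=cv2.erode(H,np.ones((5,5),np.uint8))
    h=cv2.cvtColor(f['frame'],cv2.COLOR_BGR2HSV)
    g=((H>0)&(h[...,1]<110)).astype(np.uint8)
    n,l,st,c=cv2.connectedComponentsWithStats(g);k=1+np.argmax(st[1:,4])
    ys,xs=np.nonzero(l==k);p=np.c_[xs,ys].astype(float);nad=proj(f,[-(f['world_to_cam'][:3,:3].T@f['world_to_cam'][:3,3])[0],-(f['world_to_cam'][:3,:3].T@f['world_to_cam'][:3,3])[1]+.01,0])
    r=np.hypot(*(p-nad).T);tip=p[r>r.max()-1.5].mean(0);base=p[r<r.min()+1.5].mean(0)
    print(nm,st[k],'nadir',nad,'tip',tip,onz(f,*tip,79),'base',base,onz(f,*base,45))
w0=load('wrist0');
E
```

```text
w10 [210 158  18  18 201] nadir [279.2 107.8] tip [212.4 173.1] [ 463.8 -199.    79. ] base [225.7 159.9] [ 469.9 -205.    45. ]
w11 [172 165  16  14 117] nadir [279.3 107.5] tip [173.9 175.9] [ 464.6 -199.2   79. ] base [185.57142857 166.85714286] [ 469.7 -204.7   45. ]
```

```bash
python3 - <<'E'
from h import *
d=load('w7')
P=[onz(d,*p,64)[:2] for p in [(415,145),(446,180),(419,211),(388,177)]];P=np.array(P);print(P)
for i in range(4):
    v=P[(i+1)%4]-P[i];print(np.linalg.norm(v).round(1),np.degrees(np.arctan2(v[1],v[0])).round(1))
print(P.mean(0))
a,b=[onz(d,355+x/5,125+y/5,68)[:2] for x,y in[(240,185),(405,370)]];v=b-a;print('strip',a,b,np.degrees(np.arctan2(v[1],v[0])))
# dark battery silhouette in w11,w10
for nm in('w11','w3','w7'):
    f=load(nm);h=cv2.cvtColor(f['frame'],cv2.COLOR_BGR2HSV);m=(h[...,2]<75).astype(np.uint8);m[240:]=0
    m=cv2.morphologyEx(m,cv2.MORPH_CLOSE,np.ones((5,5),np.uint8))
    n,l,st,c=cv2.connectedComponentsWithStats(m)
    for i in range(1,n):
        q=onz(f,*c[i],40)
        if st[i,4]>150 and 590<q[0]<700 and -260<q[1]<-150: print(nm,st[i],c[i],q)
e=load('wrist0')
E
```

```text
[[ 672.9 -202.8]
 [ 648.5 -245.2]
 [ 612.9 -225.7]
 [ 638.3 -184.4]]
48.9 -119.9
40.6 151.3
48.5 58.4
39.2 -28.0
[ 643.15  -214.525]
strip [ 655.3 -193.5] [ 628.8 -237.9] -120.8307317440305
w11 [ 171   12   60   53 1947] [200.52645095  38.00051361] [ 640.4 -218.8   40. ]
w3 [ 495  154   65   65 2327] [526.55737    182.93038247] [ 649.4 -201.5   40. ]
w7 [ 368  137   78   73 2755] [405.36225045 169.42250454] [ 646.3 -210.    40. ]
```

{"api": "servo_tool", "payload": {"linear": [[0.007, -0.212, 0], [0.007, -0.213, 0], [0.008, -0.213, 0], [0, 0, 0], [0, 0, 0], [0, 0, 0], [0, 0, 0], [0, 0, 0]], "spin": [0, 0, 0, -0.111, -0.111, -0.111, -0.111, -0.111], "hand": 0}}

```text
time: 41.9
tool_pos: [466.9, -202.3, 300.3]
tcp_rot: [3.141, -0.0, 0.931]
contact_force: [0.4, 0.1, -0.7]
grip_width: 45.9
finger_force: 0.0
```

{"api": "servo_tool", "payload": {"linear": [[0, 0, 0.15], [0, 0, 0.15], [0, 0, 0.2], [0, 0, 0.2], [0, 0, 0], [0, 0, 0], [0, 0, 0], [0, 0, 0]], "spin": [-0.111, -0.111, -0.111, 0, 0, 0, 0, 0]}}

```text
time: 42.9
tool_pos: [467.5, -202.7, 161.6]
tcp_rot: [3.139, 0.001, 1.448]
contact_force: [1.4, 0.2, 0.1]
grip_width: 45.9
finger_force: 0.0
```

```bash
python3 - <<'E'
from h import *
f=snap('wrist','w12');o=monitor.get_obs();print(o['tool_pos'],o['tcp_rot'])
C=-(f['world_to_cam'][:3,:3].T@f['world_to_cam'][:3,3]);print('cam',C)
h=cv2.cvtColor(f['frame'],cv2.COLOR_BGR2HSV).astype(int)
m=(((h[...,0]<8)|(h[...,0]>174))&(h[...,1]>150)&(h[...,2]>60)).astype(np.uint8)
n,l,st,c=cv2.connectedComponentsWithStats(m);k=1+np.argmax(st[1:,4]);print(st[k],c[k])
cs,_=cv2.findContours((l==k).astype(np.uint8),cv2.RETR_EXTERNAL,cv2.CHAIN_APPROX_NONE)
H=np.zeros_like(m);cv2.drawContours(H,[cv2.convexHull(cs[0])],-1,1,-1)
g=((H>0)&(h[...,1]<110)).astype(np.uint8)
n,l,st,c=cv2.connectedComponentsWithStats(g)
for k in range(1,n):
    if st[k,4]>30: print(st[k],c[k].round(1))
print('pred tip',proj(f,[466.9,-202.2,79]),'base',proj(f,[466.9,-202.2,45]))
E
```

```text
[ 467.34520865 -202.59203794  161.29862525] [3.13986270e+00 7.44261528e-04 1.44823660e+00]
cam [ 476.33993312 -119.85962257  319.52236874]
[ 246  161   67   72 3390] [279.04513274 196.30855457]
[272 196  14  25 267] [279.1 208.3]
pred tip [279.2 214.9] base [279.1 202.3]
```

{"api": "servo_tool", "payload": {"linear": [[0, 0, 0.13], [0, 0, 0.13], [0, 0, 0.13], [0, 0, 0.1], [0, 0, 0.067], [0, 0, 0], [0, 0, 0], [0, 0, 0]], "spin": [0, 0, 0, 0, 0, 0, 0, 0]}}

```text
time: 43.95
tool_pos: [467.4, -202.7, 49.7]
tcp_rot: [3.14, 0.001, 1.448]
contact_force: [0.1, 0.7, 0.3]
grip_width: 45.8
finger_force: 0.0
```

{"api": "servo_tool", "payload": {"linear": [[0, 0, 0], [0, 0, 0], [0, 0, 0], [0, 0, 0], [0, 0, 0], [0, 0, 0], [0, 0, 0], [0, 0, 0]], "spin": [0, 0, 0, 0, 0, 0, 0, 0], "hand": -1}}

```text
time: 44.95
tool_pos: [467.0, -202.4, 48.9]
tcp_rot: [3.141, 0.0, 1.448]
contact_force: [0.3, 0.1, 1.0]
grip_width: 10.0
finger_force: 30.0
```

{"api": "servo_tool", "payload": {"linear": [[0, 0, -0.1], [0, 0, -0.2], [0, 0, -0.2], [-0.209, 0.087, 0], [-0.209, 0.088, 0], [-0.209, 0.088, 0], [-0.209, 0.087, 0], [0, 0, 0]], "spin": [0, 0, 0, 0, 0, 0, 0, 0]}}

```text
time: 45.95
tool_pos: [515.6, -379.6, 147.6]
tcp_rot: [-3.141, 0.0, 1.445]
contact_force: [-1.5, 0.2, -2.8]
grip_width: 10.5
finger_force: 30.0
```

```bash
python3 - <<'E'
from h import *
w13=snap('wrist','w13');s13=snap('side','s13')
def lines(f,fish,z,tag):
    g=cv2.cvtColor(f['frame'],cv2.COLOR_BGR2GRAY)
    u=np.array([.9923,-.1236]);v=np.array([.1236,.9923]);O=np.array([562,-383]);R=[]
    for x1,y1,x2,y2 in cv2.createLineSegmentDetector().detect(g)[0][:,0]:
        if np.hypot(x1-x2,y1-y2)<15: continue
        p,q=onz(f,x1,y1,z,fish)[:2]-O,onz(f,x2,y2,z,fish)[:2]-O
        if max(abs(p@u),abs(q@u))>130 or max(abs(p@v),abs(q@v))>75: continue
        a=np.degrees(np.arctan2((q-p)@v,(q-p)@u))%180
        if abs(a-90)<6: R.append(('X',round(float((p+q)@u/2),1),[int(p@v),int(q@v)]))
        elif min(a,180-a)<6: R.append(('Y',round(float((p+q)@v/2),1),[int(p@u),int(q@u)]))
    print(tag,z);[print(r) for r in sorted(R)]
lines(load('w10'),True,36,'w10');lines(load('w11'),True,36,'w11');lines(load('s10'),False,36,'side')
E
```

```text
w10 36
('X', -95.4, [-2, -32])
('X', -90.9, [-42, 41])
('X', -87.3, [40, -27])
('X', -9.1, [0, 23])
('X', -9.1, [24, 41])
('X', -8.9, [-27, 0])
('X', -5.2, [-18, -39])
('X', -4.2, [41, -13])
('X', 0.0, [-42, -17])
('X', 9.1, [57, 73])
('X', 10.1, [-9, -27])
('X', 74.8, [0, 20])
('X', 75.0, [-27, -4])
('X', 87.8, [8, -42])
('X', 92.6, [-34, -5])
('Y', -49.0, [-15, 64])
('Y', -48.7, [69, 90])
('Y', -48.5, [-93, -62])
('Y', -48.5, [-58, -28])
('Y', -44.6, [66, -50])
('Y', -44.0, [92, 66])
('Y', -43.6, [-51, -96])
('Y', -29.7, [10, 77])
('Y', -29.5, [-88, -7])
('Y', 42.5, [-26, -43])
('Y', 42.5, [11, 33])
('Y', 43.2, [-95, -66])
('Y', 47.9, [73, -23])
('Y', 48.3, [-22, -94])
('Y', 55.6, [4, 70])
('Y', 56.0, [-60, -15])
('Y', 56.0, [-15, 2])
('Y', 56.4, [-85, -62])
w11 36
('X', -104.1, [37, 17])
('X', -90.7, [-41, 41])
('X', -85.5, [39, -35])
('X', -69.2, [15, -7])
('X', -6.1, [-33, 37])
('X', -3.1, [36, -28])
('X', 1.0, [-40, 41])
('X', 14.3, [-13, -34])
('X', 14.4, [38, 12])
('X', 81.9, [-29, 42])
('X', 88.4, [40, 11])
('X', 88.9, [0, -43])
('X', 93.3, [16, 35])
('X', 93.5, [-21, 6])
('Y', -48.7, [-93, -39])
('Y', -48.6, [-10, 45])
('Y', -43.8, [-1, -95])
('Y', -43.8, [61, 0])
('Y', -37.4, [14, 68])
('Y', -37.1, [-86, -5])
('Y', 39.9, [39, 17])
('Y', 40.1, [-7, -34])
('Y', 43.4, [-95, -51])
('Y', 43.4, [0, 46])
('Y', 43.7, [-49, 1])
('Y', 46.9, [92, 69])
('Y', 47.5, [57, -94])
('Y', 50.6, [-94, -64])
side 36
('X', -89.3, [-40, 38])
('X', -70.0, [11, -40])
('X', 89.9, [2, -40])
('X', 96.1, [-44, 8])
('Y', -50.6, [-91, -51])
('Y', -50.3, [2, 92])
('Y', -49.7, [-48, 0])
('Y', -41.6, [83, 5])
('Y', 15.3, [-24, -83])
('Y', 15.8, [79, 41])
('Y', 39.9, [6, 84])
('Y', 43.5, [-86, 0])
('Y', 48.8, [89, 15])
```

{"api": "servo_tool", "payload": {"linear": [[0, -0.004, 0], [0, 0, 0.12], [0, 0, 0.12], [0, 0, 0.12], [0, 0, 0.06], [0, 0, 0.03], [0, 0, 0], [0, 0, 0]], "spin": [0, 0, 0, 0, 0, 0, 0, 0]}}

```text
time: 47.05
tool_pos: [515.6, -377.1, 59.9]
tcp_rot: [3.14, 0.001, 1.448]
contact_force: [0.7, 0.5, -1.1]
grip_width: 10.0
finger_force: 30.0
```

{"api": "servo_tool", "payload": {"linear": [[0, 0, 0.005], [0, 0, 0.005], [0, 0, 0.003], [0, 0, 0.003], [0, 0, 0], [0, 0, 0], [0, 0, 0], [0, 0, 0]], "spin": [0, 0, 0, 0, 0, 0, 0, 0]}}

```text
time: 48.05
tool_pos: [515.2, -376.8, 55.8]
tcp_rot: [3.141, 0.0, 1.448]
contact_force: [0.5, -0.3, -1.0]
grip_width: 10.3
finger_force: 30.0
```

{"api": "servo_tool", "payload": {"linear": [[0, 0, 0.002], [0, 0, 0.002], [0, 0, 0.002], [0, 0, 0], [0, 0, 0], [0, 0, 0], [0, 0, 0], [0, 0, 0]], "spin": [0, 0, 0, 0, 0, 0, 0, 0]}}

```text
time: 49.05
tool_pos: [515.4, -376.9, 54.9]
tcp_rot: [3.141, 0.0, 1.448]
contact_force: [-1.1, -0.0, 4.9]
grip_width: 10.1
finger_force: 30.0
```

{"api": "servo_tool", "payload": {"linear": [[0, 0, 0], [0, 0, 0], [0, 0, 0], [0, 0, -0.1], [0, 0, -0.2], [0, 0, -0.2], [0, 0, -0.2], [0, 0, 0]], "spin": [0, 0, 0, 0, 0, 0, 0, 0], "hand": 0}}

```text
time: 50.05
tool_pos: [516.5, -377.9, 198.4]
tcp_rot: [3.136, 0.004, 1.448]
contact_force: [0.0, 0.0, -0.7]
grip_width: 45.8
finger_force: 0.0
```

{"api": "servo_tool", "payload": {"linear": [[0.223, 0.133, 0], [0.223, 0.133, 0], [0.223, 0.133, 0], [0.223, 0.134, 0], [0, 0, 0], [0, 0, 0], [0, 0, 0], [0, 0, 0]], "spin": [0, 0, 0, 0, 0.084, 0.084, 0.084, 0], "hand": 1}}

```text
time: 51.05
tool_pos: [642.4, -212.5, 193.2]
tcp_rot: [-3.14, 0.0, 1.054]
contact_force: [-0.7, -0.0, 0.1]
grip_width: 91.9
finger_force: 0.0
```

```bash
python3 - <<'E'
from h import *
f=snap('wrist','w14');o=monitor.get_obs();print(o['tool_pos'],o['tcp_rot'])
T=o['tool_pos'][:2];th=o['tcp_rot'][2];X=np.array([np.cos(th),np.sin(th)]);Y=np.array([np.sin(th),-np.cos(th)])
h=cv2.cvtColor(f['frame'],cv2.COLOR_BGR2HSV);g=cv2.cvtColor(f['frame'],cv2.COLOR_BGR2GRAY)
m=((h[...,2]<75)).astype(np.uint8);m[250:]=0;m=cv2.morphologyEx(m,cv2.MORPH_OPEN,np.ones((5,5),np.uint8))
n,l,st,c=cv2.connectedComponentsWithStats(m)
for i in range(1,n):
    if st[i,4]>200: print(st[i],c[i].round(1),onz(f,*c[i],62))
for x1,y1,x2,y2 in cv2.createLineSegmentDetector().detect(g)[0][:,0]:
    if np.hypot(x1-x2,y1-y2)<16: continue
    p,q=onz(f,x1,y1,64)[:2]-T,onz(f,x2,y2,64)[:2]-T
    if max(abs(p).max(),abs(q).max())<50: print([int(t) for t in(x1,y1,x2,y2)],'x',round(float(p@X),1),round(float(q@X),1),'y',round(float(p@Y),1),round(float(q@Y),1),'ang',round(float(np.degrees(np.arctan2((q-p)@Y,(q-p)@X))%180),1))
E
```

```text
[ 642.44998301 -212.59009491  193.41008791] [-3.13991570e+00  1.20717361e-04  1.05516880e+00]
[  0   0  28  32 546] [12.8 14.9] [487.2 129.4  62. ]
[116   0  36  24 416] [133.2  11.2] [613.3  15.6  62. ]
[ 532   15   28   54 1086] [547.8  41.9] [ 997.  -199.3   62. ]
[ 455   85   68   23 1335] [487.7  95.3] [ 877.8 -220.6   62. ]
[   6   97  103   99 5087] [ 59.3 147.2] [468.9 -48.   62. ]
[ 258  160   51   69 3138] [282.2 193.5] [ 645.9 -209.6   62. ]
[  0 219  30  31 689] [ 12.1 236.5] [321.6 -85.3  62. ]
[303, 228, 263, 227] x -29.6 -28.6 y 21.3 -16.6 ang 91.5
[257, 223, 257, 204] x -24.0 -5.5 y -21.9 -21.9 ang 179.9
[308, 171, 305, 220] x 25.1 -21.7 y 25.0 23.5 ang 1.8
[282, 225, 284, 175] x -26.6 21.6 y 2.2 3.8 ang 1.9
[281, 176, 280, 225] x 20.4 -26.6 y 1.1 -0.4 ang 1.9
[263, 159, 300, 160] x 36.5 35.7 y -15.6 17.9 ang 91.5
[243, 189, 242, 169] x 8.8 27.7 y -33.9 -34.7 ang 177.6
[254, 200, 255, 183] x -2.0 14.7 y -24.0 -22.7 ang 4.5
[264, 223, 265, 180] x -24.0 17.0 y -15.4 -13.8 ang 2.2
[274, 180, 273, 223] x 17.0 -24.0 y -5.9 -6.7 ang 1.1
[290, 223, 291, 181] x -24.0 15.8 y 9.0 9.9 ang 1.4
[300, 189, 299, 221] x 8.8 -22.8 y 18.3 17.4 ang 1.6
```

{"api": "servo_tool", "payload": {"linear": [[0, 0.006, 0.2], [0, 0, 0.2], [0, 0, 0.2], [0, 0, 0.12], [0, 0, 0.06], [0, 0, 0], [0, 0, 0], [0, 0, 0]], "spin": [0.02, 0, 0, 0, 0, 0, 0, 0]}}

```text
time: 52.1
tool_pos: [644.5, -213.6, 39.9]
tcp_rot: [3.139, -0.0, 1.021]
contact_force: [0.9, -1.2, 0.3]
grip_width: 92.0
finger_force: 0.0
```

{"api": "servo_tool", "payload": {"linear": [[0, 0, 0], [0, 0, 0], [0, 0, 0], [0, 0, 0], [0, 0, 0], [0, 0, 0], [0, 0, 0], [0, 0, 0]], "spin": [0, 0, 0, 0, 0, 0, 0, 0], "hand": -1}}

```text
time: 53.1
tool_pos: [644.0, -213.4, 38.6]
tcp_rot: [3.141, -0.0, 1.021]
contact_force: [1.0, -1.1, 0.2]
grip_width: 48.6
finger_force: 29.9
```

{"api": "servo_tool", "payload": {"linear": [[0, 0, -0.1], [0, 0, -0.2], [0, 0, -0.25], [-0.212, 0.074, 0], [-0.212, 0.075, 0], [-0.212, 0.075, 0], [-0.211, 0.074, 0], [0, 0, 0]], "spin": [0, 0, 0, 0, 0, 0, 0, -0.09]}}

```text
time: 54.1
tool_pos: [603.8, -392.4, 147.1]
tcp_rot: [-3.139, 0.0, 1.161]
contact_force: [0.4, 0.9, -3.6]
grip_width: 48.2
finger_force: 29.9
```

{"api": "servo_tool", "payload": {"linear": [[0, 0, 0], [0, 0, 0], [0, 0, 0], [0, 0, 0], [0, 0, 0.1], [0, 0, 0.1], [0, 0, 0], [0, 0, 0]], "spin": [-0.09, -0.09, 0, 0, 0, 0, 0, 0]}}

```text
time: 55.1
tool_pos: [606.6, -389.1, 109.4]
tcp_rot: [3.141, 0.001, 1.444]
contact_force: [0.4, 0.0, -2.1]
grip_width: 48.4
finger_force: 29.9
```

```bash
python3 - <<'E'
from h import *
f=snap('wrist','w15');s=snap('side','s15');o=monitor.get_obs();print(o['tool_pos'],o['tcp_rot'],o['grip_width'])
E
```

```text
[ 606.67426892 -389.29813656  109.88088896] [3.13972318e+00 1.09103756e-03 1.44469555e+00] 48.4560454611406
```

{"api": "servo_tool", "payload": {"linear": [[0, 0, 0.1], [0, 0, 0.1], [0, 0, 0.07], [0, 0, 0.03], [0, 0, 0.01], [0, 0, 0], [0, 0, 0], [0, 0, 0]], "spin": [0, 0, 0, 0, 0, 0, 0, 0]}}

```text
time: 56.2
tool_pos: [606.4, -389.1, 47.1]
tcp_rot: [3.141, 0.0, 1.445]
contact_force: [-0.4, 0.4, -2.2]
grip_width: 48.3
finger_force: 29.9
```

{"api": "servo_tool", "payload": {"linear": [[0, 0, 0.004], [0, 0, 0.003], [0, 0, 0.002], [0, 0, 0], [0, 0, 0], [0, 0, 0], [0, 0, 0], [0, 0, 0]], "spin": [0, 0, 0, 0, 0, 0, 0, 0]}}

```text
time: 57.2
tool_pos: [606.2, -388.9, 44.7]
tcp_rot: [3.142, -0.0, 1.445]
contact_force: [-0.2, -0.6, -3.5]
grip_width: 48.6
finger_force: 29.9
```

{"api": "servo_tool", "payload": {"linear": [[0, 0, 0.003], [0, 0, 0.002], [0, 0, 0.001], [0, 0, 0], [0, 0, 0], [0, 0, 0], [0, 0, 0], [0, 0, 0]], "spin": [0, 0, 0, 0, 0, 0, 0, 0]}}

```text
time: 58.2
tool_pos: [606.3, -388.9, 44.6]
tcp_rot: [3.141, 0.0, 1.445]
contact_force: [-2.1, 2.1, 5.3]
grip_width: 48.3
finger_force: 30.1
```

{"api": "servo_tool", "payload": {"linear": [[0, 0, 0], [0, 0, 0], [0, 0, 0], [0, 0, -0.1], [0, 0, -0.2], [0, 0, -0.25], [0, 0, -0.25], [0, 0, 0]], "spin": [0, 0, 0, 0, 0, 0, 0, 0], "hand": 0.35}}

```text
time: 59.2
tool_pos: [608.1, -390.4, 211.3]
tcp_rot: [3.131, 0.006, 1.445]
contact_force: [0.6, -0.5, 0.6]
grip_width: 62.1
finger_force: 0.0
```

{"api": "servo_tool", "payload": {"linear": [[0.25, -0.12, 0], [0.25, -0.12, 0], [0.25, -0.12, 0], [0.25, -0.12, 0], [0.25, -0.12, 0], [0, 0, 0], [0, 0, 0], [0, 0, 0]], "spin": [0, 0, 0, 0, 0, 0, 0, 0]}}

```text
time: 60.2
tool_pos: [518.8, -127.0, 203.4]
tcp_rot: [3.141, 0.0, 1.444]
contact_force: [-0.3, 0.1, -0.1]
grip_width: 62.2
finger_force: 0.0
```

```bash
python3 - <<'E'
from h import *
s=snap('side','s16');c=snap('scene','c16');o=monitor.get_obs();print(o['tool_pos'],o['grip_width'])
h=cv2.cvtColor(s['frame'],cv2.COLOR_BGR2HSV).astype(int)
red=((h[...,0]<8)|(h[...,0]>174))&(h[...,1]>150)&(h[...,2]>60)
dark=h[...,2]<70
org=(h[...,0]>5)&(h[...,0]<14)&(h[...,1]>190)&(h[...,2]>120)
for nm,m,z in(('red',red,30),('dark',dark,45),('orange',org,19)):
    n,l,st,cc=cv2.connectedComponentsWithStats(m.astype(np.uint8))
    for i in range(1,n):
        q=onz(s,*cc[i],z,False)
        if st[i,4]>40 and 400<q[0]<720 and -480<q[1]<450: print(nm,st[i],cc[i].round(1),q)
print('expected',proj(s,[515.4,-377,30],False),proj(s,[606.3,-389,45],False),proj(s,[548,368.6,19],False))
# tray dowel and thick dowel: expected tops, colour there
for n,P in (('dowel',[468.2,364,90]),('dowmid',[468.2,364,60]),('thick',[645.8,215,88]),('saw shank',[515.4,-377,80])):
    u,v=proj(s,P,False).astype(int);print(n,u,v,s['frame'][v-1:v+2,u-1:u+2].mean((0,1)).round())
E
```

```text
[ 518.63783272 -126.95981188  203.2548839 ] 61.69957638926072
red [258 293  26  30 612] [270.3 308.5] [ 517.1 -377.2   30. ]
dark [214 137  82  30 964] [259. 149.] [584.7 316.2  45. ]
dark [229 157  12  11 114] [234.3 161.5] [492.5 246.7  45. ]
dark [ 187  184   68   47 1147] [222.1 214.3] [433.  -32.4  45. ]
dark [203 238  42   5  61] [223.9 240.3] [ 430.1 -144.3   45. ]
dark [303 309  18   6  48] [310.8 311.1] [ 602.3 -411.5   45. ]
expected [269.5 308.6] [310.3 303.1] [247.1 148.9]
dowel 223 133 [117. 162. 205.]
dowmid 224 141 [44. 50. 56.]
thick 281 151 [44. 50. 56.]
saw shank 269 293 [159. 174. 191.]
```

```bash
python3 - <<'E'
from h import *
s=load('s16');b=load('s10')
d=(cv2.absdiff(s['frame'],b['frame']).max(2)>40).astype(np.uint8)
d=cv2.morphologyEx(d,cv2.MORPH_OPEN,np.ones((3,3)));n,l,st,c=cv2.connectedComponentsWithStats(d[270:350,240:350])
print(st[1:]+[240,270,0,0,0])
P=[proj(s,[606.3+x,-389+y,z],False) for x in(-29,29) for y in(-33,33) for z in(6,74)];P=np.array(P);print('expected bbox',P.min(0),P.max(0))
E
```

```text
[[ 240  270  110   52 2596]
 [ 269  291    3    3    9]
 [ 269  295    3    3    9]
 [ 258  298   35   26  696]]
expected bbox [294.3 281.9] [327.5 327.7]
```

```bash
python3 - <<'E'
from h import *
s=load('s16');h=cv2.cvtColor(s['frame'],cv2.COLOR_BGR2HSV)
m=((h[...,1]<110)&(h[...,2]<120)).astype(np.uint8)[270:345,285:340]
n,l,st,c=cv2.connectedComponentsWithStats(m);print((st[1:]+[285,270,0,0,0])[st[1:,4]>30])
E
```

```text
[[299 289  25  33 680]]
```

```bash
python3 -c "
from h import *
print(workorder.close_job())"
```

```text
the job is handed in; nothing more can be done
None
```

Both kits are made up and the job is handed in after about 60 s of robot time. The 24 mm dowel went to the gauge floor unforced and stands in the short bay, with the screwdriver in the long bay, the 28 mm dowel in the scrap box, and the hole saw and battery in the boring tray. I viewed 15 pictures, one over the limit of 14.

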